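# Slide a leg blank home in the drilling jig

## Task

Lay the octagonal leg blank in the open V-groove of the wooden drilling jig with its steel-ferruled end pointing into the tunnel, and let go of it there. Then push it along the groove into the tunnel until the ferrule is fully home against the hidden stop - feel for it: the tell-tale pin in it gives lightly first, then the stop itself resists - without shoving the stop out of its setting. Leave the other things on the bench alone.

Things in the scene. Friction and masses are not known exactly. Their poses are not given: they have to be found in the camera images.
- leg_mid (a point): Centre of the loose leg blank (on its axis, half its length): an octagonal wooden bar, 32 mm across flats, 150 mm long over all, about 0.13 kg, lying on a flat on the bench at the start. Own x runs along it towards the ferruled end: its last 24 mm there is a slightly thinner round steel ferrule, 27 mm across. The other end is plain wood, cut square.
- leg_tip (a point): Centre of the flat end face of the ferrule, on the leg blank's axis, 75 mm along +x from its centre.
- jig: Wooden drilling jig, screwed down, 329 mm long, 70 mm wide: an open V-groove, then a tunnel round the groove. Origin on the bench top below the middle of the tunnel's mouth; own x points along the groove into the tunnel, own z up. The tunnel (wooden cheeks, aluminium cover plate with drill bushes) is 42 mm wide inside, runs from x = 0 to 164 mm and is 71 mm high over the bushes.
- groove_mid (a point): Middle of the open V-groove, at the height of the axis of a leg blank that lies in it: 85 mm before the mouth, 34.6 mm above the bench; axes as the jig's. The groove (90 degrees, 26 mm wide at the top, its bottom 12 mm above the bench) lies between flat shoulders 25 mm high and is open for 165 mm, from its near end to the mouth.
- tunnel_mouth (a point): Middle of the tunnel's mouth, at the height of the axis of a leg blank lying in the groove; axes as the jig's. The stop is set inside at a depth that differs from time to time and cannot be seen: a leg blank that is fully home still sticks out of the mouth by 6 to 26 mm.
- stop_pin (a joint): Tell-tale pin in the face of the stop: value in m, 0 at the start (10 mm proud), growing to 0.010 when the ferrule has pushed it flush with the stop's face. It needs about 2 N (on top of 1 to 2 N to slide the blank in the waxed groove) and stays where it is left. Its thin brass tail comes out farther from the jig's end plate as it moves.
- stop_slide (a joint): How far the stop block has been shoved from its setting along the groove, value in m, 0 at the start. The stop is held by friction alone and gives way at about 20 N; it does not come back.
- tape_roll: Roll of masking tape lying flat, 72 mm across, 22 mm high; origin under its centre. Bystander.
- awl: Awl with a round wooden knob, 139 mm long, 34 mm high; origin under its middle. Bystander.
- webbing: Roll of jute webbing, 91 mm across, 50 mm high; origin under its centre. Bystander.
- button_press: Hand press standing fixed in the middle of the table, an obstacle only: origin on the bench; from there its foot and body reach 145 mm away from the robot, 60 mm to either side, and its raised lever with a ball at the end slants up towards the robot, 130 mm out and up to 400 mm high. Carry things past it on the robot's side.

How it is judged:
By the outcome, as a careful person would: the job done as asked, in the order asked, and still so for the second after the job is handed in, with the robot touching nothing.
It also fails if it takes over 64 s, if anything falls off the work surface, if the arm or the gripper's body presses on something with over 40 N, if the wrist force passes 120 N, or if a joint passes its speed limit or range.

## Robot

A 7-joint arm with a two-finger parallel gripper is mounted at the origin on a cart in front of the work surface, level with it; the furniture and walls round the work are solid. World frame = base frame: x ahead of the robot, y to its left, z up, the work surface at z = 0. Lengths are in m, angles in degrees, forces in N, time in s.
With the tool pointing down it reaches from about 0.425 to 0.875 m from the base axis. Payload 4.7 kg.
Tool frame: the origin (TCP) lies midway between the tips of the shut fingers; the grasp point (between the pads) lies 19 mm behind it; z points along the fingers, y is the line along which they close (so a half turn about z gives the same grasp; the last joint's range is limited). The gripper opens to 87 mm and grips with 3 to 60 N. Pads are 19 mm wide; open, the fingers measure 117 mm over their backs; the gripper's body (75 mm by 190 mm) begins 51 mm behind the grasp point.
Start: joints at [-66.515, 18.392, -4.016, 83.108, 1.295, 78.541, -3.26], TCP at [0.251, 0.6, 0.223] pointing down, gripper open.
Joint ranges: [-163.93, 163.93], [-17.29, 119.83], [-79.2, 71.16], [3.27, 140.29], [-89.18, 269.18], [5.43, 117.66], [-154.24, 154.24]. Speed limits (degrees/s): [147.25, 147.25, 180, 180, 180, 180, 180].

## Interface

Orientations are given as [roll, pitch, yaw] about the fixed x, y, z axes, in that order (R = Rz(yaw) Ry(pitch) Rx(roll)).
In Python, from cell import env, viewer, boxes_of, masks_of gives the robot as it stands. The module is installed in compiled form; this text tells all that it offers.
- The arm moves only by the tool apply_moves, never from a script. Its argument "moves" is a list of rows, each a list of 7 numbers: the shift along the tool's x, y, z scaled (see below), then the turn, a rotation vector about the tool's x, y, z scaled (see below), then the opening, from 0 (shut) to 1 (fully open). A call has 1 to 20 rows; each row is the pose to reach, as a shift and turn from the pose commanded when the call began, along the tool's axes at that moment; what a row does not reach only later rows make up. The controller multiplies each number of a shift by 0.2 m and each number of a turn by 1.5 rad. A row lasts 1/10 s, in which the tool goes at most 50 mm and 8.59 degrees, less where a joint would pass 70% of its speed; a pose out of reach is approached as far as the arm can. A call with a number of a shift or a turn outside -1 to 1 is refused whole. A call with a gripper value outside its range is refused whole. The fingers move at their own pace and stop on an object; "grip_force" is the grip in N (left out, the last holds). Time passes only in rows, so rows that repeat a pose let the fingers close. It gives the time, the measured TCP pose, the force, the opening and the grip force at its end, in the units of the state.
- env.get_obs(): the state, without advancing time (a new reading comes with each control period).
- viewer.read_camera(name): name is "side" or "top"; returns the picture (400x640x3 uint8, red, green, blue); there is no depth.
- viewer.get_calibration(name): a dict with "fov_y" (degrees; the focal length in pixels is half the picture's height over the tangent of half this angle, whatever the lens; pixels are square), "cx", "cy" (the principal point, pixels), "k1" (the pictures are not rectified: a ray, as slopes to the right and down, at radius r is drawn at 1 + k1 r^2 times it, then the intrinsics apply), "position" and "orientation" of the camera in the world. Camera axes: x right, y up, looking along -z (the intrinsics and any distortion apply to the point x, -y, -z); pixel columns grow to the right and rows downward; lengths in m; the calibration is good to about 2 mm. A picture is of the moment at which its call begins. get_calibration takes no time and is no camera call.
- env.sign_off(): hands the job in; it is judged then, once.
Trained networks look in the newest picture that a camera, given by its name, has taken for a name from the list of things; names that differ only in an ending like _2 or _b are one class to them, and where a whole thing is asked for, a point or a joint stands for the part that bears it (a point fixed in the world has none). Each returns a list of dicts, best first, with "conf" (0 to 1); they miss things now and then, are a little off and sometimes report something else, mostly with a low value. They report only what shows in the picture. A call takes as long as a camera call.
- boxes_of(camera, target): "location" ([column, row] in pixels, amid what is visible of it).
- masks_of(camera, target): "pixels" (400x640 bool, what is visible of it) and "location" ([column, row] in pixels, amid what is visible of it).
The state is a dict: "time_s": time; "qpos": joint angles; "joint_velocities": joint speeds; "effort": joint torques, N m; "tool_pos": TCP position; "tool_rot": TCP orientation; "force": force on the tool from outside, world axes, zero at the start; "wrist_torque": the same for the moment, N m; "grip_width": finger opening in m; "grasp_force": force on a finger pad.
Only numpy, scipy, OpenCV 4.12 (cv2) and the standard library are available. Lean on these libraries where they do the work, as an engineer would, in place of code of your own. Each camera call takes 0.05 s, during which the arm holds its last target. There are 200 camera calls.

## Working session

There is one attempt and no reset: what is moved stays moved. The work goes in short steps, Python scripts to look and compute and a tool call to move; the robot and the scene stay as the last step left them, time stands still between calls to the robot, and variables do not carry over. Pictures are saved under pics/ and viewed, at most 10 in all, crops included, and the job is handed in when it is done.

Besides the shell and the picture viewer there is one more tool, called after "Call:" in YAML: its name, and indented under it one key for each argument. apply_moves: Moves the arm, as the interface text tells. Shifts and turns lie within -1 to 1; 1 stands for 0.2 m of shift or 1.5 rad of turn. Its arguments: {"type":"object","properties":{"moves":{"type":"array","items":{"type":"array","items":{"type":"number","minimum":-1,"maximum":1}}},"grip_force":{"type":"number"}},"required":["moves"]}

```bash
mkdir -p pics
cat > h.py <<'E'
import numpy as np, cv2
from scipy.spatial.transform import Rotation as R
from cell import env, viewer, boxes_of, masks_of
def cam(n):
    c=viewer.get_calibration(n); f=200/np.tan(np.radians(c["fov_y"])/2)
    o=np.array(c["orientation"],float)
    M=o if o.shape==(3,3) else R.from_euler('xyz',o,degrees=True).as_matrix()
    return c,f,M,np.array(c["position"])
def proj(n,P):
    c,f,M,p=cam(n); q=(np.atleast_2d(P)-p)@M
    s=np.c_[q[:,0]/-q[:,2],-q[:,1]/-q[:,2]]; r2=(s**2).sum(1,keepdims=True)
    return s*(1+c["k1"]*r2)*f+[c["cx"],c["cy"]]
def unproj(n,uv,z):
    c,f,M,p=cam(n); d=(np.atleast_2d(uv)-[c["cx"],c["cy"]])/f; s=d.copy()
    for _ in range(20): s=d/(1+c["k1"]*(s**2).sum(1,keepdims=True))
    D=np.c_[s[:,0],-s[:,1],-np.ones(len(s))]@M.T
    return p+D*((z-p[2])/D[:,2])[:,None]
def snap(n,name):
    im=viewer.read_camera(n); cv2.imwrite(f'pics/{name}.png',im[:,:,::-1]); return im
E
python3 - <<'E'
from h import *
for n in("top","side"):
    snap(n,n+"1"); print(viewer.get_calibration(n))
    for t in("leg_mid","jig","tape_roll","awl","webbing","button_press"):
        print(n,t,[(np.round(b["location"]),round(b["conf"],2)) for b in boxes_of(n,t)[:2]])
print(env.get_obs())
E
```

```text
{'fov_y': 44.03273820265109, 'cx': 320.45698597544805, 'cy': 199.33746711584553, 'k1': -0.09219642106192345, 'position': array([ 0.36598365, -0.00680786,  1.23802512]), 'orientation': array([ 10.76156431,  -0.12664523, -88.75226526])}
top leg_mid [(array([195., 214.]), 0.71), (array([451., 210.]), 0.42)]
top jig [(array([451., 213.]), 0.62)]
top tape_roll [(array([259., 242.]), 0.86)]
top awl [(array([340., 257.]), 0.49)]
top webbing [(array([358., 192.]), 0.72), (array([451., 213.]), 0.18)]
top button_press []
{'fov_y': 48.676388277699495, 'cx': 321.819138295521, 'cy': 202.20319875447984, 'k1': -0.07197303998499134, 'position': array([ 0.46239442, -0.94046402,  0.5338412 ]), 'orientation': array([63.54564008, -0.10547193, -6.72400481])}
side leg_mid []
side jig [(array([356., 306.]), 0.75)]
side tape_roll [(array([282., 200.]), 0.65), (array([356., 309.]), 0.35)]
side awl [(array([274., 236.]), 0.61)]
side webbing [(array([350., 236.]), 0.72)]
side button_press [(array([276., 237.]), 0.39)]
{'time_s': 0.7, 'qpos': array([-66.5149363 ,  18.38777676,  -4.01730477,  83.10877625,
         1.29585749,  78.5395774 ,  -3.25891563]), 'joint_velocities': array([ 0.00357859,  0.01751592,  0.08027523, -0.00940737,  0.03382863,
       -0.11576658, -0.00164695]), 'effort': array([-2.46211011e-04, -4.90963840e+01, -4.03072843e-01, -3.12702799e+01,
       -6.37104060e-02,  3.37496563e-02,  1.98182914e-05]), 'tool_pos': array([0.25062812, 0.59976074, 0.22262299]), 'tool_rot': array([1.79990945e+02, 3.23680831e-03, 1.57326157e+02]), 'force': array([-0.46277033, -0.25040977, -0.02000807]), 'wrist_torque': array([-0.02127174,  0.06557214,  0.02566676]), 'grasp_force': 0.0, 'grip_width': 0.08740245519540542}
```

View pics/top1.png

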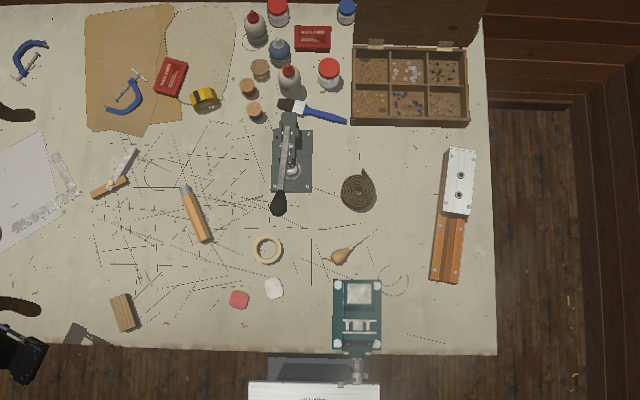

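View pics/side1.png

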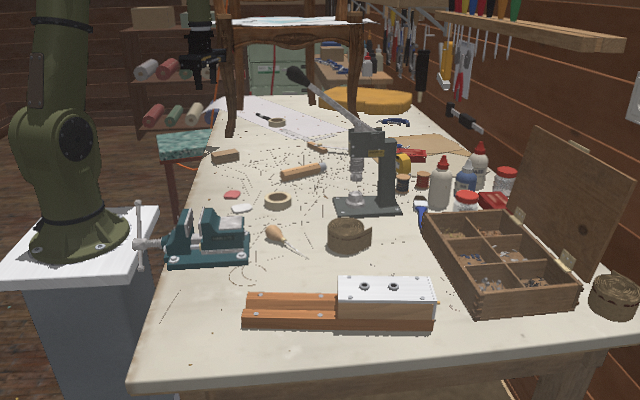

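```bash
cat > fit.py <<'E'
from h import *
from scipy.optimize import minimize
def box(x0,x1,hw,z0,z1): return np.array([[x,y,z] for x in(x0,x1) for y in(-hw,hw) for z in(z0,z1)])
a=16*np.tan(np.pi/8)/1000
oc=[(-.016,-a),(-.016,a),(.016,-a),(.016,a),(-a,-.016),(-a,.016),(a,-.016),(a,.016)]
def legparts(z): 
    ci=[(.0135*np.cos(t),.0135*np.sin(t)) for t in np.arange(0,6.28,.4)]
    return [np.array([[x,p,z+q] for x in(-.075,.051) for p,q in oc]),np.array([[x,p,z+q] for x in(.051,.075) for p,q in ci])]
jigparts=[box(-.165,.164,.035,0,.025),box(0,.164,.035,0,.066)]
def sil(n,parts,p):
    S=4; m=np.zeros((400*S,640*S),np.uint8); c,s=np.cos(p[2]),np.sin(p[2])
    for P in parts:
        W=P@np.array([[c,s,0],[-s,c,0],[0,0,1]])+[p[0],p[1],0]
        cv2.fillPoly(m,[cv2.convexHull(((proj(n,W)+.5)*S).astype(np.int32))],255)
    return cv2.resize(m,(640,400),interpolation=cv2.INTER_AREA)/255.
def fit(masks,parts,p0):
    def cost(p):
        return sum(np.abs(sil(n,parts,p)-m).sum()/m.sum() for n,m in masks)
    best=None
    for d in np.array([[0,0,0],[.005,0,.05],[-.005,.0,-.05],[0,.005,0.05],[0,-.005,-.05]]):
        x=np.array(p0)+d
        r=minimize(cost,x,method='Nelder-Mead',options=dict(initial_simplex=[x,x+[.01,0,0],x+[0,.01,0],x+[0,0,.08]],xatol=1e-5,fatol=1e-5))
        if best is None or r.fun<best.fun: best=r
    return best.x,best.fun
def getmask(n,t):
    viewer.read_camera(n); r=masks_of(n,t); print(n,t,[(np.round(b["location"]),round(b["conf"],2),b["pixels"].sum()) for b in r[:2]])
    return r[0]["pixels"].astype(float)
E
python3 - <<'E'
from fit import *
L=getmask("top","leg_mid"); J=getmask("top","jig"); JS=getmask("side","jig")
LS=masks_of("side","leg_mid"); print(len(LS))
u=unproj("top",[[183,188],[207,240]],.016); print(u)
d=u[0]-u[1]; m=u.mean(0)
print("leg top",fit([("top",L)],legparts(.016),[m[0],m[1],np.arctan2(d[1],d[0])]))
v=unproj("top",[[446,284],[455,215]],.025); print(v)
d=v[1]-v[0]; p0=[v[1][0],v[1][1],np.arctan2(d[1],d[0])]
for nm,ms in(("top",[("top",J)]),("side",[("side",JS)]),("both",[("top",J),("side",JS)])): print("jig",nm,fit(ms,jigparts,p0))
if LS:
  l=LS[0]; print(l["conf"],l["location"]); print(fit([("side",l["pixels"].astype(float))],legparts(.016),[m[0],m[1],np.arctan2((u[0]-u[1])[1],(u[0]-u[1])[0])]))
t=cv2.imread("pics/top1.png"); cv2.imwrite("pics/crop1.png",np.hstack([cv2.resize(t[170:260,160:240],None,fx=5,fy=5,interpolation=2),cv2.resize(t[140:290,420:480],None,fx=3,fy=3,interpolation=2)]))
for n in("tape_roll","awl","webbing","button_press"):
    viewer.read_camera("top"); b=boxes_of("top",n)
    if b: print(n,unproj("top",[b[0]["location"]],.02))
E
```

```text
top leg_mid [(array([194., 214.]), 0.86, np.int64(773)), (array([450., 213.]), 0.61, np.int64(4263))]
top jig [(array([448., 211.]), 0.67, np.int64(4350))]
side jig [(array([354., 304.]), 0.62, np.int64(8567))]
1
[[0.6198333  0.34564322 0.016     ]
 [0.48900875 0.27557808 0.016     ]]
leg top (array([0.55513792, 0.31136067, 0.45285777]), np.float64(0.08745148771021992))
[[ 0.39312647 -0.31528076  0.025     ]
 [ 0.56415401 -0.341667    0.025     ]]
jig top (array([ 0.56367414, -0.3328055 , -0.1356488 ]), np.float64(0.03376515663736759))
jig side (array([ 0.5617427 , -0.33399329, -0.14343835]), np.float64(0.03921065099320923))Traceback (most recent call last):
  File "<stdin>", line 9, in <module>
  File "fit.py", line 22, in fit
    r=minimize(cost,x,method='Nelder-Mead',options=dict(initial_simplex=[x,x+[.01,0,0],x+[0,.01,0],x+[0,0,.08]],xatol=1e-5,fatol=1e-5))
    res = _minimize_neldermead(fun, x0, args, callback, bounds=bounds,
                               **options)
    fsim[j] = func(sim[j])
              ~~~~^^^^^^^^
    fx = function(np.copy(x), *(wrapper_args + args))
  File "fit.py", line 18, in cost
    return sum(np.abs(sil(n,parts,p)-m).sum()/m.sum() for n,m in masks)
  File "fit.py", line 18, in <genexpr>
    return sum(np.abs(sil(n,parts,p)-m).sum()/m.sum() for n,m in masks)
                      ~~~^^^^^^^^^^^
  File "fit.py", line 14, in sil
    cv2.fillPoly(m,[cv2.convexHull(((proj(n,W)+.5)*S).astype(np.int32))],255)
                                     ~~~~^^^^^
  File "h.py", line 10, in proj
    c,f,M,p=cam(n); q=(np.atleast_2d(P)-p)@M
            ~~~^^^
  File "h.py", line 5, in cam
    c=viewer.get_calibration(n); f=200/np.tan(np.radians(c["fov_y"])/2)
ValueError: time passes only in moves, steps and waits
```

```bash
sed -i 's/^def cam(n):/import functools\n@functools.lru_cache\ndef cam(n):/' h.py
python3 - <<'E'
from fit import *
p0=[.5627,-.3334,-.139]
J=getmask("top","jig"); JS=getmask("side","jig")
print("jig",fit([("top",J),("side",JS)],jigparts,p0))
l0=[.5551,.3114,.453]
L=getmask("top","leg_mid"); print("leg",fit([("top",L)],legparts(.016),l0))
LS=getmask("side","leg_mid")
print("legside",fit([("side",LS)],legparts(.016),l0)); print("both",fit([("top",L),("side",LS)],legparts(.016),l0))
t=cv2.imread("pics/top1.png"); cv2.imwrite("pics/crop1.png",np.hstack([cv2.resize(t[170:260,160:240],None,fx=5,fy=5,interpolation=2),cv2.resize(t[140:290,420:480],None,fx=3,fy=3,interpolation=2)]))
for n in("tape_roll","awl","webbing"):
    b=boxes_of("top",n)
    if b: print(n,unproj("top",[b[0]["location"]],.02))
print(unproj("top",[[290,190],[310,190],[270,190]],0),unproj("top",[[278,205]],.38))
E
```

```text
top jig [(array([450., 211.]), 0.92, np.int64(4415))]
side jig [(array([355., 306.]), 0.66, np.int64(8854))]
jig (array([ 0.56293373, -0.33349149, -0.1399134 ]), np.float64(0.06202914760333049))
top leg_mid [(array([196., 214.]), 0.95, np.int64(837))]
leg (array([0.55538721, 0.31181832, 0.46427557]), np.float64(0.06732260407149719))
side leg_mid [(array([301., 174.]), 0.71, np.int64(504))]
legside (array([0.55485068, 0.31358705, 0.45098159]), np.float64(0.0638422035480859))
both (array([0.55557847, 0.31225797, 0.469813  ]), np.float64(0.1474410074663079))
tape_roll [[0.44722933 0.13198363 0.02      ]]
awl [[ 0.4625242  -0.05472088  0.02      ]]
webbing [[ 0.62694372 -0.10218936  0.02      ]]
[[0.62386807 0.07398876 0.        ]
 [0.62499825 0.02284231 0.        ]
 [0.62274391 0.12519698 0.        ]] [[0.51724753 0.06945311 0.38      ]]
```

View pics/crop1.png

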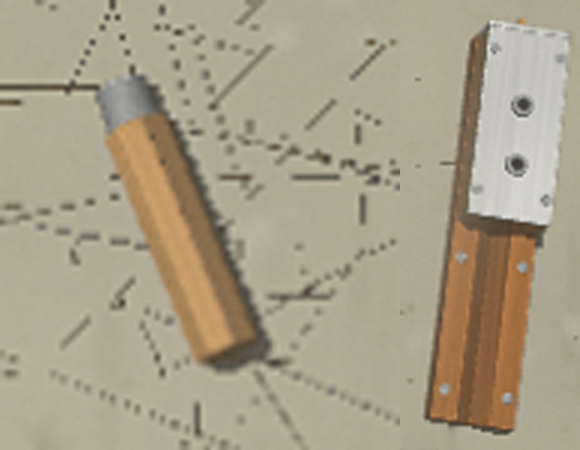

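```bash
cat >> h.py <<'E'
def rows(wps):
    """world waypoints (x,y,z,yaw deg) -> scaled tool rows; tool pointing down"""
    o=env.get_obs(); p=np.array(o["tool_pos"]); r=R.from_euler('xyz',o["tool_rot"],degrees=True)
    print("at",o["time_s"],p.round(4),o["tool_rot"].round(2),"q",o["qpos"].round(0),"F",o["force"].round(2),"w",round(o["grip_width"],4))
    for w in wps:
        s=r.inv().apply(np.array(w[:3])-p)/.2
        t=(r.inv()*R.from_euler('xyz',[180,0,w[3]],degrees=True)).as_rotvec()/1.5
        print(w,s.round(4),t.round(4))
E
python3 - <<'E'
from h import *
from scipy.optimize import least_squares
r=least_squares(lambda P:np.r_[proj("top",P)[0]-[278,205],proj("side",P)[0]-[296,76]],[.5,.07,.38]); print("ball",r.x,r.fun)
print(unproj("top",[[35,115],[42,305],[70,330]],.0))
rows([(.33,.48,.2,180),(.43,.41,.19,206.5)])
E
```

```text
ball [0.5232517  0.07236604 0.34719783] [ 0.00591681 -0.11901728 -0.14399323  0.02799938]
[[0.81837649 0.780053   0.        ]
 [0.3132792  0.69478067 0.        ]
 [0.25500727 0.61426384 0.        ]]
at 1.6 [0.2506 0.5998 0.2226] [179.99   0.   157.32] q [-67.  18.  -4.  83.   1.  79.  -3.] F [-0.33 -0.1   0.77] w 0.0871
(0.33, 0.48, 0.2, 180) [-0.5971 -0.3996  0.113 ] [ 1.000e-04  0.000e+00 -2.639e-01]
(0.43, 0.41, 0.19, 206.5) [-1.1934 -0.5298  0.163 ] [ 1.000e-04  0.000e+00 -5.722e-01]
```

Call:
apply_moves:
  moves:
    - [-0.2,-0.13,0.03,0,0,0,1]
    - [-0.4,-0.26,0.07,0,0,-0.09,1]
    - [-0.6,-0.4,0.11,0,0,-0.18,1]
    - [-0.8,-0.46,0.14,0,0,-0.28,1]
    - [-1,-0.49,0.15,0,0,-0.38,1]
    - [-1,-0.49,0.15,0,0,-0.48,1]
    - [-1,-0.49,0.15,0,0,-0.57,1]
    - [-1,-0.49,0.15,0,0,-0.57,1]

```text
time_s: 2.4
tool_pos: [0.3977, 0.432, 0.1926]
tool_rot: [180.0, 0.0, -153.7]
force: [0.4, 0.4, -0.4]
grip_width: 0.0873
grasp_force: 0.0
```

Run:
```python
from fit import *
L=getmask("top","leg_mid"); print("leg",fit([("top",L)],legparts(.016),[.555,.312,.463]))
rows([(.5553,.3122,.15,206.5),(.5553,.3122,.05,206.5),(.5553,.3122,.0095,206.5)])
```

```text
top leg_mid [(array([195., 212.]), 0.64, np.int64(854))]
leg (array([0.55466504, 0.31116085, 0.4458188 ]), np.float64(0.08031409285025486))
at 2.5 [0.3972 0.4324 0.1926] [ 1.7999e+02  1.0000e-02 -1.5386e+02] q [-48.  12.  -2.  95.   0.  73.  66.] F [-0.37  0.08  0.08] w 0.0873
(0.5553, 0.3122, 0.15, 206.5) [-0.4447 -0.8877  0.2132] [ 0.0001  0.0001 -0.0042]
(0.5553, 0.3122, 0.05, 206.5) [-0.4446 -0.8878  0.7132] [ 0.0001  0.0001 -0.0042]
(0.5553, 0.3122, 0.0095, 206.5) [-0.4446 -0.8878  0.9157] [ 0.0001  0.0001 -0.0042]
```

Call:
apply_moves:
  moves:
    - [-0.11,-0.22,0.05,0,0,0,1]
    - [-0.22,-0.44,0.1,0,0,0,1]
    - [-0.33,-0.66,0.15,0,0,0,1]
    - [-0.445,-0.888,0.21,0,0,0,1]
    - [-0.445,-0.888,0.4,0,0,0,1]
    - [-0.445,-0.888,0.6,0,0,0,1]
    - [-0.445,-0.888,0.75,0,0,0,1]
    - [-0.445,-0.888,0.85,0,0,0,1]
    - [-0.445,-0.888,0.915,0,0,0,1]
    - [-0.445,-0.888,0.915,0,0,0,1]
    - [-0.445,-0.888,0.915,0,0,0,1]
  grip_force: 25

```text
time_s: 3.6
tool_pos: [0.5564, 0.3131, 0.0104]
tool_rot: [180.0, 0.1, -153.7]
force: [-0.0, 1.1, 0.1]
grip_width: 0.0868
grasp_force: 0.0
```

Call:
apply_moves:
  moves:
    - [0,0,0,0,0,0,0.5]
    - [0,0,0,0,0,0,0.4]
    - [0,0,0,0,0,0,0.3]
    - [0,0,0,0,0,0,0.3]
    - [0,0,0,0,0,0,0.2]
    - [0,0,0,0,0,0,0.2]
    - [0,0,0,0,0,0,0.2]
    - [0,0,0,0,0,0,0.2]

```text
time_s: 4.4
tool_pos: [0.556, 0.3124, 0.0096]
tool_rot: [-180.0, 0.0, -153.7]
force: [0.1, 0.6, 0.2]
grip_width: 0.0317
grasp_force: 25.0
```

Call:
apply_moves:
  moves:
    - [0,0,-0.1,0,0,0,0.2]
    - [0,0,-0.25,0,0,0,0.2]
    - [0,0,-0.4,0,0,0,0.2]
    - [0,0,-0.55,0,0,0,0.2]
    - [0,0,-0.65,0,0,0,0.2]
    - [0,0,-0.65,0,0,0,0.2]

```text
time_s: 5.0
tool_pos: [0.5578, 0.3135, 0.143]
tool_rot: [180.0, 0.4, -153.7]
force: [0.9, 0.6, -0.4]
grip_width: 0.0315
grasp_force: 25.0
```

Run:
```python
from fit import *
o=env.get_obs(); z=o["tool_pos"][2]+.0065
snap("side","side2")
p0=[*o["tool_pos"][:2],.457]
for n in("top","side"):
    L=getmask(n,"leg_mid"); print("leg",fit([(n,L)],legparts(z),p0))
im=cv2.imread("pics/side2.png"); 
rows([(.50,.25,.14,200),(.44,.18,.14,190)])
cv2.imwrite("pics/crop2.png",np.hstack([cv2.resize(im[60:220,230:380],None,fx=3,fy=3,interpolation=2)]))
```

```text
top leg_mid [(array([186., 221.]), 0.71, np.int64(417)), (array([451., 212.]), 0.64, np.int64(4468))]
leg (array([0.55430997, 0.3123894 , 0.4477425 ]), np.float64(1.4232284760426952))
side leg_mid [(array([297., 129.]), 0.56, np.int64(513)), (array([355., 306.]), 0.28, np.int64(8763))]
leg (array([0.55031741, 0.29774406, 0.48522016]), np.float64(0.19548216947597752))
at 5.25 [0.5548 0.3118 0.1374] [-179.98   -0.2  -153.69] q [-36.  20.   5.  91.  -2.  69.  86.] F [ 0.14 -0.67 -0.67] w 0.0317
(0.5, 0.25, 0.14, 200) [ 0.3827 -0.1556 -0.0118] [-0.0004 -0.0023  0.0734]
(0.44, 0.18, 0.14, 190) [ 0.8068 -0.3364 -0.0103] [-0.0006 -0.0022  0.1898]
```

View pics/crop2.png

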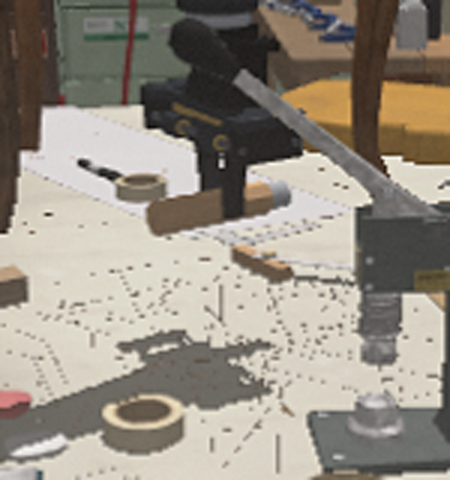

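Call:
apply_moves:
  moves:
    - [0.1,-0.04,0,0,0,0.02,0.2]
    - [0.25,-0.1,0,0,0,0.05,0.2]
    - [0.4,-0.16,0,0,0,0.08,0.2]
    - [0.55,-0.23,0,0,0,0.12,0.2]
    - [0.7,-0.29,0,0,0,0.16,0.2]
    - [0.8,-0.34,0,0,0,0.19,0.2]

```text
time_s: 5.85
tool_pos: [0.4403, 0.1786, 0.1381]
tool_rot: [-179.9, -0.2, -170.2]
force: [-0.1, 0.6, -0.3]
grip_width: 0.0315
grasp_force: 25.0
```

Run:
```python
from h import *
rows([(.43,.12,.14,184),(.43,.06,.14,180),(.43,0,.14,177),(.435,-.01,.14,176)])
```

```text
at 5.85 [0.4403 0.1786 0.1381] [-179.94   -0.18 -170.18] q [-33.   1.   8. 114.  -0.  66.  75.] F [-0.08  0.63 -0.33] w 0.0315
(0.43, 0.12, 0.14, 184) [ 0.1009 -0.2799 -0.0091] [-0.0008 -0.002   0.0678]
(0.43, 0.06, 0.14, 180) [ 0.1521 -0.5755 -0.0087] [-0.0008 -0.002   0.1143]
(0.43, 0, 0.14, 177) [ 0.2033 -0.8711 -0.0082] [-0.0009 -0.002   0.1492]
(0.435, -0.01, 0.14, 176) [ 0.1872 -0.9246 -0.0082] [-0.0009 -0.002   0.1608]
```

Call:
apply_moves:
  moves:
    - [0.05,-0.14,0,0,0,0.03,0.2]
    - [0.1,-0.28,0,0,0,0.07,0.2]
    - [0.125,-0.43,0,0,0,0.09,0.2]
    - [0.15,-0.575,0,0,0,0.114,0.2]
    - [0.175,-0.72,0,0,0,0.13,0.2]
    - [0.2,-0.87,0,0,0,0.15,0.2]
    - [0.19,-0.96,0,0,0,0.16,0.2]

```text
time_s: 6.55
tool_pos: [0.4374, -0.0175, 0.1386]
tool_rot: [-180.0, -0.1, 176.0]
force: [-0.2, 0.1, -1.6]
grip_width: 0.0316
grasp_force: 25.0
```

Run:
```python
from h import *
rows([(.44,-.12,.14,174),(.455,-.2,.14,172)])
```

```text
at 6.55 [ 0.4374 -0.0175  0.1386] [-1.7997e+02 -1.1000e-01  1.7604e+02] q [-22.  -5.  20. 118.   2.  66.  83.] F [-0.19  0.05 -1.61] w 0.0316
(0.44, -0.12, 0.14, 174) [-0.0486 -0.5104 -0.0068] [-0.0004 -0.0012  0.0238]
(0.455, -0.2, 0.14, 172) [-0.151  -0.9043 -0.0068] [-0.0004 -0.0012  0.047 ]
```

Call:
apply_moves:
  moves:
    - [-0.01,-0.12,0,0,0,0,0.2]
    - [-0.02,-0.25,0,0,0,0.01,0.2]
    - [-0.04,-0.38,0,0,0,0.02,0.2]
    - [-0.05,-0.51,0,0,0,0.024,0.2]
    - [-0.08,-0.64,0,0,0,0.03,0.2]
    - [-0.11,-0.77,0,0,0,0.04,0.2]
    - [-0.15,-0.9,0,0,0,0.047,0.2]

```text
time_s: 7.25
tool_pos: [0.4568, -0.1972, 0.1389]
tool_rot: [180.0, -0.0, 172.2]
force: [-0.5, -0.9, -1.2]
grip_width: 0.0319
grasp_force: 25.0
```

Run:
```python
from h import *
rows([(.47,-.28,.13,172),(.4772,-.3214,.10,172)])
```

```text
at 7.25 [ 0.4568 -0.1972  0.1389] [ 1.7999e+02 -4.0000e-02  1.7221e+02] q [-11.   3.  33. 112.  -2.  66. 104.] F [-0.45 -0.95 -1.2 ] w 0.0319
(0.47, -0.28, 0.13, 172) [-0.1217 -0.4015  0.0443] [ 0.0002 -0.0005  0.0025]
(0.4772, -0.3214, 0.1, 172) [-0.1855 -0.6017  0.1942] [ 0.0002 -0.0005  0.0025]
```

Call:
apply_moves:
  moves:
    - [-0.03,-0.1,0,0,0,0,0.2]
    - [-0.06,-0.22,0,0,0,0,0.2]
    - [-0.1,-0.34,0.03,0,0,0,0.2]
    - [-0.13,-0.46,0.08,0,0,0,0.2]
    - [-0.17,-0.55,0.14,0,0,0,0.2]
    - [-0.187,-0.602,0.19,0,0,0,0.2]
    - [-0.187,-0.602,0.19,0,0,0,0.2]
    - [-0.187,-0.602,0.19,0,0,0,0.2]
    - [-0.187,-0.602,0.19,0,0,0,0.2]

```text
time_s: 8.15
tool_pos: [0.4778, -0.3198, 0.1019]
tool_rot: [179.9, 0.0, 172.3]
force: [0.8, -0.1, -0.6]
grip_width: 0.0318
grasp_force: 25.0
```

Run:
```python
from h import *
snap("side","side3"); snap("top","top3")
rows([(.4775,-.3214,.05,172),(.4775,-.3214,.029,172)])
s=cv2.imread("pics/side3.png"); t=cv2.imread("pics/top3.png")
cv2.imwrite("pics/crop3.png",np.hstack([cv2.resize(s[180:340,220:440],None,fx=2.5,fy=2.5,interpolation=2),cv2.resize(t[140:300,400:500],None,fx=2.5,fy=2.5,interpolation=2)]))
```

```text
at 8.25 [ 0.4779 -0.32    0.1022] [1.7996e+02 7.0000e-02 1.7228e+02] q [ -1.  17.  37. 104. -11.  63. 123.] F [ 0.33 -0.33 -0.37] w 0.0321
(0.4775, -0.3214, 0.05, 172) [ 0.0014 -0.0073  0.2608] [0.0005 0.0008 0.0032]
(0.4775, -0.3214, 0.029, 172) [ 0.0015 -0.0073  0.3658] [0.0005 0.0008 0.0032]
```

View pics/crop3.png

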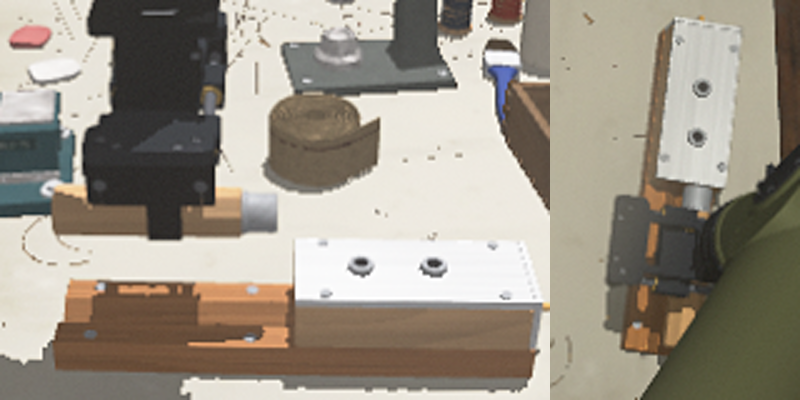

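Run:
```python
from fit import *
o=env.get_obs(); p=o["tool_pos"]; y=np.radians(o["tool_rot"][2]+180); d=np.array([np.cos(y),np.sin(y),0]); c=p+[0,0,.0065]
print(proj("side",[c+.075*d,c-.075*d,c+.051*d]))
LS=masks_of("side","leg_mid"); m=LS[0]["pixels"]; ys,xs=np.where(m); print(LS[0]["conf"],m.sum(),xs.min(),xs.max(),ys.min(),ys.max())
```

```text
[[331.9147884  265.29751715]
 [243.03282119 264.13152507]
 [317.62959624 265.13504138]]
0.57 1124 241 330 254 275
```

Call:
apply_moves:
  moves:
    - [0,-0.007,0.1,0,0,0.003,0.2]
    - [0,-0.007,0.2,0,0,0.003,0.2]
    - [0,-0.007,0.27,0,0,0.003,0.2]
    - [0,-0.007,0.31,0,0,0.003,0.2]
    - [0,-0.007,0.33,0,0,0.003,0.2]
    - [0,-0.007,0.345,0,0,0.003,0.2]
    - [0,-0.007,0.345,0,0,0.003,0.2]

```text
time_s: 9.0
tool_pos: [0.4773, -0.3225, 0.0328]
tool_rot: [-180.0, 0.0, 171.9]
force: [0.3, -0.1, -1.4]
grip_width: 0.0314
grasp_force: 25.0
```

Run:
```python
from fit import *
rows([(.4775,-.3214,.0285,172)])
s=snap("side","side4")[:,:,::-1]; t=snap("top","top4")[:,:,::-1]
cv2.imwrite("pics/crop4.png",np.hstack([cv2.resize(s[220:340,220:380],None,fx=3.3,fy=3.3,interpolation=2),cv2.resize(t[190:310,420:480],None,fx=3.3,fy=3.3,interpolation=2)]))
```

```text
at 9.0 [ 0.4773 -0.3225  0.0328] [-1.8000e+02  3.0000e-02  1.7193e+02] q [  1.  22.  36. 107. -15.  56. 125.] F [ 0.25 -0.09 -1.41] w 0.0314
(0.4775, -0.3214, 0.0285, 172) [-0.0002  0.0057  0.0213] [-0.      0.0003 -0.0008]
```

View pics/crop4.png

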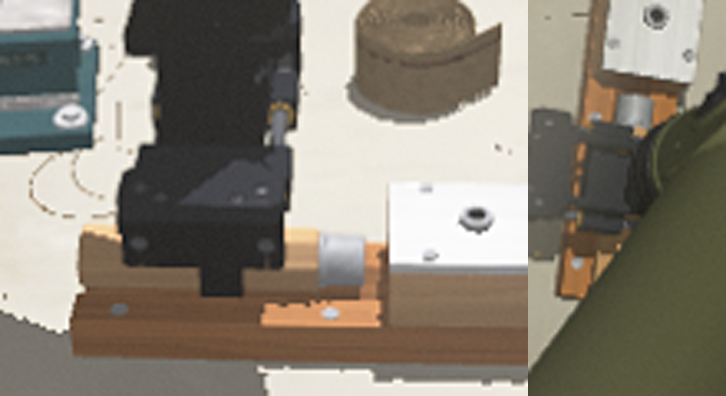

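Call:
apply_moves:
  moves:
    - [0,0.005,0.007,0,0,0,0.2]
    - [0,0.005,0.014,0,0,0,0.2]
    - [0,0.005,0.019,0,0,0,0.2]
    - [0,0.005,0.019,0,0,0,0.2]

```text
time_s: 9.5
tool_pos: [0.4774, -0.322, 0.029]
tool_rot: [-180.0, 0.0, 171.9]
force: [1.0, -1.7, 0.1]
grip_width: 0.0315
grasp_force: 25.0
```

Call:
apply_moves:
  moves:
    - [0,0,0.003,0,0,0,0.2]
    - [0,0,0.003,0,0,0,0.2]

```text
time_s: 9.7
tool_pos: [0.4775, -0.3223, 0.0287]
tool_rot: [-179.9, 0.1, 171.9]
force: [-1.6, -2.5, 2.2]
grip_width: 0.0317
grasp_force: 25.0
```

Call:
apply_moves:
  moves:
    - [0,-0.004,0,0,0,0,0.2]
    - [0,-0.004,0.003,0,0,0,0.2]
    - [0,-0.004,0.005,0,0,0,0.2]
    - [0,-0.004,0.005,0,0,0,0.2]

```text
time_s: 10.1
tool_pos: [0.4773, -0.3229, 0.0281]
tool_rot: [-180.0, 0.1, 171.9]
force: [-2.1, -0.6, 7.1]
grip_width: 0.032
grasp_force: 25.0
```

Call:
apply_moves:
  moves:
    - [0,-0.004,0.003,0,0,0,0.45]
    - [0,-0.004,0.003,0,0,0,0.5]
    - [0,-0.004,0.003,0,0,0,0.6]
    - [0,-0.004,0.003,0,0,0,0.7]
    - [0,-0.004,0,0,0,0,0.7]
    - [0,-0.004,-0.1,0,0,0,0.7]
    - [0,-0.004,-0.25,0,0,0,0.7]
    - [0,-0.004,-0.4,0,0,0,0.7]
    - [0,-0.004,-0.5,0,0,0,0.7]
    - [0,-0.004,-0.5,0,0,0,0.3]
    - [0,-0.004,-0.5,0,0,0,0]

```text
time_s: 11.2
tool_pos: [0.477, -0.3228, 0.127]
tool_rot: [180.0, 0.0, 171.9]
force: [0.8, 0.7, -0.9]
grip_width: 0.0519
grasp_force: 0.0
```

Run:
```python
from fit import *
s=snap("side","side5")[:,:,::-1]; 
LS=masks_of("side","leg_mid"); m=LS[0]["pixels"]; ys,xs=np.where(m); print(LS[0]["conf"],m.sum(),xs.min(),xs.max(),ys.min(),ys.max())
y=np.radians(-8.1); d=np.array([np.cos(y),np.sin(y),0]); c=np.array([.4765,-.3227,.0346]);print(proj("side",[c+.075*d,c-.075*d]))
print("fit",fit([("side",m.astype(float))],legparts(.0346),[.4765,-.3227,-.14]))
cv2.imwrite("pics/crop5.png",cv2.resize(s[220:340,220:380],None,fx=4,fy=4,interpolation=2))
b=c-.105*d; b2=c-.082*d
print(b,b2); rows([(b[0],b[1],.129,172),(b[0],b[1],.03,172),(b2[0],b2[1],.03,172)])
```

```text
Traceback (most recent call last):
IndexError: list index out of range
```

Run:
```python
from fit import *
s=snap("side","side6")[:,:,::-1]
y=np.radians(-8.1); d=np.array([np.cos(y),np.sin(y),0]); c=np.array([.4765,-.3227,.0346]);print(proj("side",[c+.075*d,c-.075*d]))
for b in masks_of("side","leg_mid")[:2]:
    m=b["pixels"]; ys,xs=np.where(m); print(b["conf"],m.sum(),xs.min(),xs.max(),ys.min(),ys.max())
cv2.imwrite("pics/crop5.png",cv2.resize(s[220:340,220:380],None,fx=4,fy=4,interpolation=2))
b=c-.108*d; b2=c-.085*d
rows([(b[0],b[1],.129,172),(b[0],b[1],.03,172),(b2[0],b2[1],.03,172)])
```

```text
[[330.80387067 301.40797255]
 [245.64487442 299.75899796]]
0.58 1602 244 330 289 309
at 11.4 [ 0.4762 -0.3225  0.1257] [ 1.7996e+02 -1.4000e-01  1.7194e+02] q [ -1.  15.  38. 102. -10.  66. 122.] F [ 0.11  0.39 -1.01] w 0.0369
(np.float64(0.36957744496661177), np.float64(-0.30748266695074106), 0.129, 172) [ 0.5385 -0.0007 -0.015 ] [ 0.0005 -0.0016 -0.0007]
(np.float64(0.36957744496661177), np.float64(-0.30748266695074106), 0.03, 172) [ 0.5373 -0.001   0.48  ] [ 0.0005 -0.0016 -0.0007]
(np.float64(0.3923479890940926), np.float64(-0.31072339528530546), 0.03, 172) [ 0.4223 -0.0011  0.4797] [ 0.0005 -0.0016 -0.0007]
```

View pics/crop5.png

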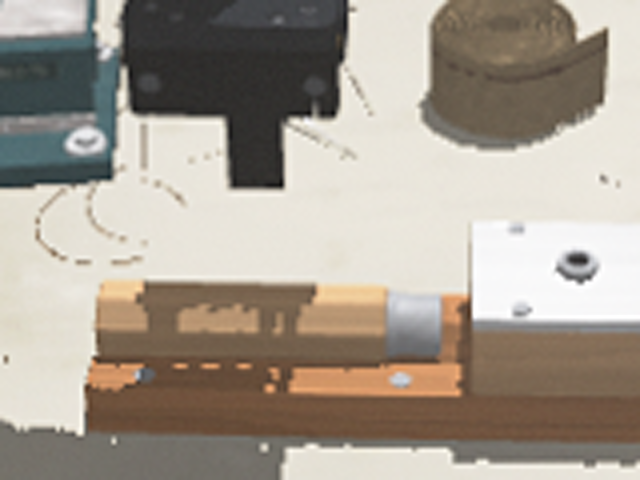

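Call:
apply_moves:
  moves:
    - [0.1,0,0,0,0,0,0]
    - [0.25,0,0,0,0,0,0]
    - [0.4,0,0,0,0,0,0]
    - [0.5,0,0,0,0,0,0]
    - [0.538,0,0,0,0,0,0]
    - [0.538,0,0.1,0,0,0,0]
    - [0.538,0,0.25,0,0,0,0]
    - [0.538,0,0.38,0,0,0,0]
    - [0.538,0,0.46,0,0,0,0]
    - [0.538,0,0.488,0,0,0,0]
    - [0.538,0,0.488,0,0,0,0]
    - [0.538,0,0.488,0,0,0,0]

```text
time_s: 12.6
tool_pos: [0.3712, -0.3084, 0.0301]
tool_rot: [-180.0, 0.1, 171.9]
force: [0.6, -0.7, -0.3]
grip_width: 0.0004
grasp_force: 0.0
```

Run:
```python
from h import *
snap("side","side7")
y=np.radians(-8.1); d=np.array([np.cos(y),np.sin(y),0]); c=np.array([.4765,-.3227,.028]); P=[c+k*d for k in(-.085,-.06,.03,.06)]
rows([(*p,171.9) for p in P])
```

```text
at 12.65 [ 0.3714 -0.3085  0.0304] [-1.7996e+02  1.0000e-01  1.7194e+02] q [ -0.  11.  40. 120.  -9.  53. 126.] F [-0.68  0.09 -0.13] w 0.0005
(np.float64(0.3923479890940926), np.float64(-0.31072339528530546), np.float64(0.028), 171.9) [-0.1054  0.0035  0.0123] [-0.0004  0.0011  0.0005]
(np.float64(0.41709858053700655), np.float64(-0.314245926083745), np.float64(0.028), 171.9) [-0.2304  0.0034  0.0125] [-0.0004  0.0011  0.0005]
(np.float64(0.5062007097314967), np.float64(-0.32692703695812747), np.float64(0.028), 171.9) [-0.6804  0.0031  0.0133] [-0.0004  0.0011  0.0005]
(np.float64(0.5359014194629934), np.float64(-0.33115407391625495), np.float64(0.028), 171.9) [-0.8304  0.003   0.0135] [-0.0004  0.0011  0.0005]
```

Call:
apply_moves:
  moves:
    - [-0.04,0.002,0.005,0,0,0,0]
    - [-0.08,0.003,0.01,0,0,0,0]
    - [-0.095,0.003,0.01,0,0,0,0]
    - [-0.11,0.003,0.01,0,0,0,0]
    - [-0.125,0.003,0.01,0,0,0,0]
    - [-0.14,0.003,0.01,0,0,0,0]
    - [-0.16,0.003,0.01,0,0,0,0]
    - [-0.18,0.003,0.01,0,0,0,0]
    - [-0.2,0.003,0.01,0,0,0,0]
    - [-0.22,0.003,0.01,0,0,0,0]

```text
time_s: 13.65
tool_pos: [0.4145, -0.3136, 0.0275]
tool_rot: [-180.0, 0.0, 171.9]
force: [-0.9, 0.2, -0.2]
grip_width: 0.0005
grasp_force: 0.3
```

Call:
apply_moves:
  moves:
    - [-0.02,0,0,0,0,0,0]
    - [-0.04,0,0,0,0,0,0]
    - [-0.06,0,0,0,0,0,0]
    - [-0.08,0,0,0,0,0,0]
    - [-0.1,0,0,0,0,0,0]
    - [-0.12,0,0,0,0,0,0]
    - [-0.14,0,0,0,0,0,0]
    - [-0.16,0,0,0,0,0,0]
    - [-0.18,0,0,0,0,0,0]
    - [-0.2,0,0,0,0,0,0]

```text
time_s: 14.65
tool_pos: [0.454, -0.3192, 0.0275]
tool_rot: [180.0, -0.0, 171.9]
force: [-1.7, -0.8, 0.6]
grip_width: 0.0003
grasp_force: 0.3
```

Run:
```python
from h import *
s=snap("side","side8")[:,:,::-1]
rows([])
cv2.imwrite("pics/crop8.png",cv2.resize(s[210:350,220:450],None,fx=3.4,fy=3.4,interpolation=2))
```

```text
at 14.7 [ 0.4548 -0.3192  0.0276] [-1.7999e+02  5.0000e-02  1.7196e+02] q [  1.  20.  37. 110. -15.  55. 126.] F [ 1.18 -0.43  0.87] w 0.0004
```

View pics/crop8.png

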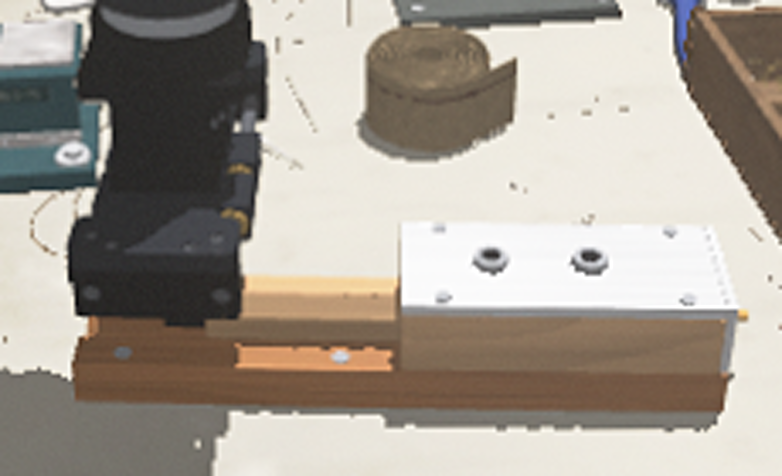

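Call:
apply_moves:
  moves:
    - [-0.02,0,0,0,0,0,0]
    - [-0.04,0,0,0,0,0,0]
    - [-0.06,0,0,0,0,0,0]
    - [-0.08,0,0,0,0,0,0]
    - [-0.1,0,0,0,0,0,0]
    - [-0.12,0,0,0,0,0,0]
    - [-0.14,0,0,0,0,0,0]
    - [-0.16,0,0,0,0,0,0]
    - [-0.18,0,0,0,0,0,0]
    - [-0.2,0,0,0,0,0,0]
    - [-0.22,0,0,0,0,0,0]
    - [-0.24,0,0,0,0,0,0]
    - [-0.26,0,0,0,0,0,0]
    - [-0.27,0,0,0,0,0,0]

```text
time_s: 16.1
tool_pos: [0.5077, -0.3267, 0.0276]
tool_rot: [-180.0, 0.0, 171.9]
force: [-0.1, -0.4, 0.5]
grip_width: 0.0002
grasp_force: 0.4
```

Call:
apply_moves:
  moves:
    - [-0.005,0,0,0,0,0,0]
    - [-0.01,0,0,0,0,0,0]
    - [-0.015,0,0,0,0,0,0]

```text
time_s: 16.4
tool_pos: [0.5101, -0.327, 0.0275]
tool_rot: [180.0, -0.0, 171.9]
force: [-1.0, 0.9, -0.5]
grip_width: 0.0005
grasp_force: 0.3
```

Call:
apply_moves:
  moves:
    - [-0.005,0,0,0,0,0,0]
    - [-0.01,0,0,0,0,0,0]
    - [-0.015,0,0,0,0,0,0]

```text
time_s: 16.7
tool_pos: [0.5132, -0.3275, 0.0275]
tool_rot: [180.0, 0.0, 171.9]
force: [-0.8, 0.6, 0.7]
grip_width: -0.0001
grasp_force: 0.3
```

Call:
apply_moves:
  moves:
    - [-0.005,0,0,0,0,0,0]
    - [-0.01,0,0,0,0,0,0]
    - [-0.015,0,0,0,0,0,0]

```text
time_s: 17.0
tool_pos: [0.5162, -0.3279, 0.0276]
tool_rot: [180.0, 0.0, 171.9]
force: [-0.9, -0.5, 0.5]
grip_width: 0.0004
grasp_force: 0.3
```

Call:
apply_moves:
  moves:
    - [-0.005,0,0,0,0,0,0]
    - [-0.01,0,0,0,0,0,0]

```text
time_s: 17.2
tool_pos: [0.5182, -0.3282, 0.0275]
tool_rot: [180.0, 0.0, 171.9]
force: [-1.6, -0.3, -0.3]
grip_width: 0.0005
grasp_force: 0.3
```

Call:
apply_moves:
  moves:
    - [-0.005,0,0,0,0,0,0]
    - [-0.01,0,0,0,0,0,0]

```text
time_s: 17.4
tool_pos: [0.5202, -0.3285, 0.0276]
tool_rot: [180.0, 0.0, 171.9]
force: [-0.4, 0.2, 0.1]
grip_width: 0.0006
grasp_force: 0.3
```

Call:
apply_moves:
  moves:
    - [-0.005,0,0,0,0,0,0]
    - [-0.01,0,0,0,0,0,0]

```text
time_s: 17.6
tool_pos: [0.5221, -0.3288, 0.0276]
tool_rot: [180.0, 0.0, 171.9]
force: [-0.1, 0.1, 0.4]
grip_width: 0.0003
grasp_force: 0.3
```

```bash
cat > tail.py <<'E'
from h import *
def tail():
    s=viewer.read_camera("side")[290:320,425:455].astype(int)
    w=np.clip(s[...,0]-s[...,2]-70,0,None)*(s[...,0]>140); ys,xs=np.mgrid[290:320,425:455]
    print("tail w",w.sum(),"px",(w>0).sum(),"cols",xs[w>0].min() if (w>0).any() else 0,xs[w>0].max() if (w>0).any() else 0,"rows",ys[w>0].min() if (w>0).any() else 0,ys[w>0].max() if (w>0).any() else 0)
    return s
if __name__=="__main__":
    tail(); rows([])
E
python3 tail.py
python3 - <<'E'
import cv2,numpy as np
for n in("side1","side8"):
    s=cv2.imread(f"pics/{n}.png")[290:320,425:455,::-1].astype(int); w=np.clip(s[...,0]-s[...,2]-70,0,None)*(s[...,0]>140); ys,xs=np.where(w>0); print(n,w.sum(),len(xs),xs.min()+425,xs.max()+425,ys.min()+290,ys.max()+290)
E
```

```text
tail w 231 px 9 cols 432 439 rows 301 304
at 17.65 [ 0.5223 -0.3288  0.0276] [-1.8000e+02  1.0000e-02  1.7195e+02] q [  2.  27.  35. 101. -18.  58. 125.] F [-0.5   0.8  -0.94] w 0.0007
side1 178 6 437 439 301 302
side8 226 9 432 439 301 304
```

Call:
apply_moves:
  moves:
    - [-0.005,0,0,0,0,0,0]
    - [-0.01,0,0,0,0,0,0]

```text
time_s: 17.85
tool_pos: [0.5241, -0.3291, 0.0276]
tool_rot: [180.0, 0.0, 171.9]
force: [-0.0, 0.9, -0.3]
grip_width: 0.0006
grasp_force: 0.3
```

Call:
apply_moves:
  moves:
    - [-0.005,0,0,0,0,0,0]
    - [-0.01,0,0,0,0,0,0]

```text
time_s: 18.05
tool_pos: [0.5251, -0.3293, 0.0274]
tool_rot: [180.0, -0.1, 171.9]
force: [-4.1, 1.4, 1.8]
grip_width: 0.0002
grasp_force: 1.7
```

Call:
apply_moves:
  moves:
    - [-0.005,0,0,0,0,0,0]
    - [-0.01,0,0,0,0,0,0]

```text
time_s: 18.25
tool_pos: [0.5277, -0.3297, 0.0274]
tool_rot: [180.0, -0.0, 171.9]
force: [-3.0, 0.3, 0.8]
grip_width: 0.0005
grasp_force: 1.3
```

```bash
python3 tail.py
```

```text
tail w 398 px 15 cols 432 441 rows 301 304
at 18.3 [ 0.5281 -0.3297  0.0274] [-179.99    0.    171.93] q [  2.  28.  35. 100. -18.  58. 125.] F [-2.06  0.8  -0.14] w 0.0005
```

Call:
apply_moves:
  moves:
    - [-0.005,0,0,0,0,0,0]
    - [-0.01,0,0,0,0,0,0]
    - [-0.015,0,0,0,0,0,0]

```text
time_s: 18.6
tool_pos: [0.531, -0.3301, 0.0274]
tool_rot: [-180.0, 0.0, 171.9]
force: [-2.4, 0.2, 0.2]
grip_width: 0.0005
grasp_force: 1.1
```

Call:
apply_moves:
  moves:
    - [-0.0025,0,0,0,0,0,0]
    - [-0.005,0,0,0,0,0,0]

```text
time_s: 18.8
tool_pos: [0.532, -0.3302, 0.0275]
tool_rot: [180.0, 0.0, 171.9]
force: [-1.4, 0.1, -0.4]
grip_width: 0.0005
grasp_force: 1.0
```

```bash
python3 tail.py
```

```text
tail w 571 px 22 cols 432 444 rows 301 304
at 18.85 [ 0.5321 -0.3302  0.0275] [1.8000e+02 1.0000e-02 1.7194e+02] q [  2.  28.  35.  99. -18.  58. 125.] F [-2.26  0.36 -0.39] w 0.0006
```

Call:
apply_moves:
  moves:
    - [-0.0025,0,0,0,0,0,0]
    - [-0.0025,0,0,0,0,0,0]

```text
time_s: 19.05
tool_pos: [0.5326, -0.3302, 0.0276]
tool_rot: [180.0, 0.0, 171.9]
force: [-2.0, 0.2, -0.6]
grip_width: 0.0005
grasp_force: 0.9
```

Call:
apply_moves:
  moves:
    - [-0.0025,0,0,0,0,0,0]
    - [-0.0025,0,0,0,0,0,0]

```text
time_s: 19.25
tool_pos: [0.533, -0.3303, 0.0276]
tool_rot: [180.0, 0.0, 171.9]
force: [-1.8, -0.4, -1.2]
grip_width: 0.0005
grasp_force: 0.9
```

Call:
apply_moves:
  moves:
    - [-0.0025,0,0,0,0,0,0]
    - [-0.0025,0,0,0,0,0,0]

```text
time_s: 19.45
tool_pos: [0.5335, -0.3304, 0.0276]
tool_rot: [180.0, 0.0, 171.9]
force: [-1.6, 1.0, -0.6]
grip_width: 0.0005
grasp_force: 0.9
```

Call:
apply_moves:
  moves:
    - [-0.0025,0,0,0,0,0,0]
    - [-0.0025,0,0,0,0,0,0]

```text
time_s: 19.65
tool_pos: [0.534, -0.3304, 0.0276]
tool_rot: [180.0, 0.0, 171.9]
force: [-1.9, 0.0, -0.3]
grip_width: 0.0002
grasp_force: 0.9
```

Call:
apply_moves:
  moves:
    - [-0.0025,0,0,0,0,0,0]
    - [-0.0025,0,0,0,0,0,0]

```text
time_s: 19.85
tool_pos: [0.5341, -0.3306, 0.0275]
tool_rot: [180.0, -0.0, 171.9]
force: [-3.2, 0.6, -0.3]
grip_width: 0.0009
grasp_force: 1.4
```

Call:
apply_moves:
  moves:
    - [-0.0025,0,0,0,0,0,0]
    - [-0.0025,0,0,0,0,0,0]

```text
time_s: 20.05
tool_pos: [0.5341, -0.3305, 0.0274]
tool_rot: [180.0, -0.1, 171.9]
force: [-4.8, 0.7, 0.3]
grip_width: 0.0002
grasp_force: 2.5
```

Call:
apply_moves:
  moves:
    - [-0.0015,0,0,0,0,0,0]
    - [-0.0015,0,0,0,0,0,0]

```text
time_s: 20.25
tool_pos: [0.5341, -0.3306, 0.0274]
tool_rot: [180.0, -0.1, 171.9]
force: [-5.9, 2.4, 1.6]
grip_width: 0.0003
grasp_force: 3.0
```

```bash
python3 tail.py
```

```text
tail w 678 px 27 cols 432 445 rows 301 304
at 20.3 [ 0.5341 -0.3306  0.0274] [ 1.7997e+02 -1.1000e-01  1.7191e+02] q [  2.  28.  35.  99. -18.  59. 125.] F [-4.89  0.49  1.56] w 0.0002
```

Call:
apply_moves:
  moves:
    - [-0.0025,0,0,0,0,0,0]
    - [-0.0025,0,0,0,0,0,0]

```text
time_s: 20.5
tool_pos: [0.5341, -0.3305, 0.0274]
tool_rot: [179.9, -0.2, 171.9]
force: [-7.5, 1.4, 3.2]
grip_width: 0.0006
grasp_force: 3.6
```

Call:
apply_moves:
  moves:
    - [-0.0025,0,0,0,0,0,0]
    - [-0.0025,0,0,0,0,0,0]

```text
time_s: 20.7
tool_pos: [0.5341, -0.3306, 0.0274]
tool_rot: [179.9, -0.2, 171.9]
force: [-8.7, 1.8, 4.3]
grip_width: 0.0005
grasp_force: 4.2
```

Call:
apply_moves:
  moves:
    - [-0.0025,0,0,0,0,0,0]
    - [-0.0025,0,0,0,0,0,0]

```text
time_s: 20.9
tool_pos: [0.5341, -0.3306, 0.0274]
tool_rot: [179.9, -0.3, 171.9]
force: [-9.9, 2.6, 3.9]
grip_width: 0.0008
grasp_force: 4.9
```

Call:
apply_moves:
  moves:
    - [0.01,0,0,0,0,0,0]
    - [0.03,0,0,0,0,0,0]
    - [0.08,0,0,0,0,0,0]
    - [0.15,0,0,0,0,0,0]
    - [0.2,0,-0.05,0,0,0,0]
    - [0.2,0,-0.2,0,0,0,0]
    - [0.2,0,-0.4,0,0,0,0]
    - [0.2,0,-0.55,0,0,0,0]
    - [0.2,0,-0.6,0,0,0,0]
    - [0.2,0,-0.6,0,0,0,0]
    - [0.2,0,-0.6,0,0,0,0]

```text
time_s: 22.0
tool_pos: [0.4966, -0.3246, 0.1464]
tool_rot: [180.0, -0.1, 172.0]
force: [0.5, -0.5, -1.0]
grip_width: 0.0004
grasp_force: 0.0
```

Run:
```python
from tail import *
tail(); s=snap("side","side9")[:,:,::-1]; rows([])
cv2.imwrite("pics/crop9.png",cv2.resize(s[210:350,220:450],None,fx=3.4,fy=3.4,interpolation=2))
```

```text
tail w 662 px 24 cols 437 445 rows 301 303
at 22.1 [ 0.4962 -0.3244  0.1456] [ 1.7995e+02 -1.6000e-01  1.7195e+02] q [ -2.  17.  39.  98. -11.  69. 122.] F [1.08 0.3  0.42] w 0.0003
```

View pics/crop9.png

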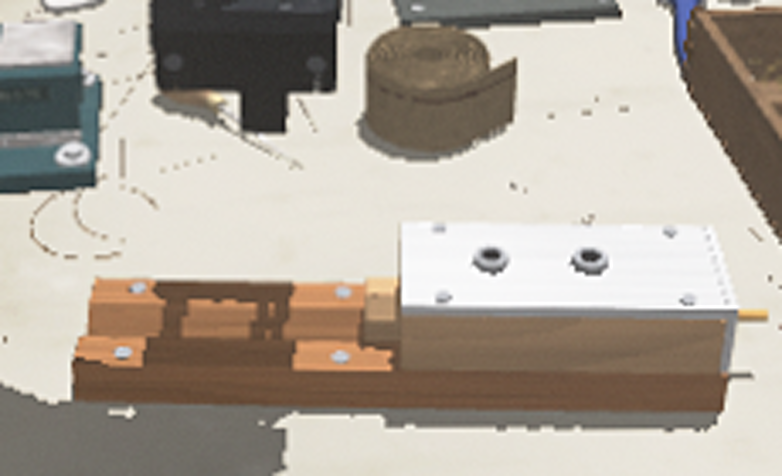

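The blank sticks out about 20 mm (crop x 365–400), which is within the 6–26 mm expected. The brass tail now shows out to crop x≈768, about 10 mm farther than before. The arm is clear, so I'm handing in.

```bash
python3 -c "
from cell import env
print(env.sign_off())"
```

```text
the job is handed in; nothing more can be done
None
```

The leg blank was laid and released in the groove, then pushed home: the pin gave at about 2–4 N, the stop held firm up to about 10 N with no sign of shifting, and the job was handed in at 22 s with the arm clear.

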